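Unplug the glaze-spray compressor and hold its air release open

TASK

Make the glaze-spray compressor safe: pull its safety plug straight up out of the socket box (a sprung latch holds it) and set it down in the shallow rectangular white dish, letting go of it. Only then press the pad of the compressor's springy air-release lever down with the fingertips until the lever is level, half-way through its travel, never down near its bottom stop, and finish while still holding it level there. Leave the other things on the bench where they are.

Things in the scene. Friction and masses are not known exactly. Their poses are not given: they have to be found in the camera images.
- plug_grip (a point): centre of the grip of the loose black safety plug (no lead, about 80 g). Grip block 36 along x, 22 along y, 40 high; this point is half-way up it, 20 above its underside, and 42 above the foot of the stem below. It starts upright in the socket, axes parallel to the socket box's; grasp it across y (22 mm)
- plug: the same plug; origin under the centre of its stem's foot. Stem 19 (x) x 16 (y) x 22 long below the grip, with a small rounded ridge on its +x side. Pulling it straight up takes 10 to 15 N in the first 6 mm, with a sideways push of up to 8 N from the latch, and little after 12 mm; it is out of the socket after 25 mm
- socket_box: fixed grey box 110 (x) x 80 (y) x 40 high, origin under its centre; the plug's socket is in the middle of its top and the small steel sprung latch slide lies on its top to the +x side of the plug (up to 9 above the top); the plug's grip stands on its top
- dish: loose shallow rectangular white ceramic dish, 160 (x) x 140 (y) outside, rim 22 high, walls 6, floor about 6 thick; origin under its centre. It and the socket box may stand either way round, left or right
- compressor: fixed bench air compressor: grey lying tank 110 thick, 240 long along y, with motor, pump and carrying handle above it to 257 high; origin under its centre. Its front (-x side) faces the robot; a brass valve block there carries the release lever, which sticks out to -x. Motor and pump are over 130 behind the pad; whatever is nearer is no higher than the lever
- lever_pad (a point): centre of the top face of the black pad (44 along the lever, 38 wide) at the end of the steel release lever; 85 from the hinge, whose axis lies along the compressor's y, 126 above the bench. At rest the lever slopes up 0.2 rad and this point is 147 above the bench; with the lever level it is 130 above the bench, 17 lower and 2 farther out (-x); at the bottom stop 34 lower than at rest
- release_lever (a joint): angle of the release lever in rad: 0 at rest (sprung up), 0.2 level = half-way, 0.4 at the bottom stop. The spring needs about 2 N at the pad to start, 6 N when level, 10 N at the stop, and returns the lever when let go
- brush: bystander, leave alone: wooden brush, 170 long, 20 thick, lying along its x axis between the socket box and the dish; origin under its middle
- jar: bystander, leave alone: closed glass jar, 68 across, 95 high, metal cap; origin under its centre
- mug: bystander, leave alone: white mug, 76 across, 85 high, handle at its +y; origin under its centre
- bowl: bystander, leave alone: terracotta bowl, 110 across, 50 high; origin under its centre
- tiles: bystander, leave alone: neat pile of four small test tiles, 50 x 50, 28 high in all; origin under its centre
- straightedge: bystander, leave alone: flat steel straightedge, 360 x 30 x 5, lying along its x axis; origin under its centre
- glaze: bystander, leave alone: white plastic glaze bottle, 56 across, 120 high; origin under its centre
Mind the look-alikes: they are no part of the job. What is meant by the dish is not turquoise or yellow, and is the larger of those in its own colour.

How it is judged:
By the outcome, as a careful person would: the job done as asked, in the order asked, and still so for the second after the job is handed in, while the arm keeps its last pose, push and grip.
It also fails if it takes over 51 s, if anything falls off the work surface, if the arm or the gripper's body presses on something with over 40 N, if the wrist force passes 120 N, or if a joint passes its speed limit or range.

ROBOT

A 6-joint arm with a two-finger parallel gripper is mounted at the origin on the work surface. World frame = base frame: x ahead of the robot, y to its left, z up, the work surface at z = 0. Lengths are in m, angles in rad, forces in N, time in s.
With the tool pointing down it reaches from about 0.35 to 0.925 m from the base axis. Payload 6.4 kg.
Tool frame: the origin (TCP) lies midway between the tips of the shut fingers; the grasp point (between the pads) lies hold_point_z behind it (hold_point_z is the distance from the TCP to the grasp point, in m); z points along the fingers, y is the line along which they close (so a half turn about z gives the same grasp; the last joint's range is limited). The gripper opens to 94 mm and grips with 3 to 60 N. Pads are 16 mm wide; open, the fingers measure 119 mm over their backs; the gripper's body (75 mm by 177 mm) begins 78 mm behind the grasp point.
Start: joints at [1.029, 0.245, 1.558, -0, 1.339, -0.174], TCP at [0.234, 0.607, 0.205] pointing down, gripper open.
Joint ranges: [-3.13, 3.13], [-1.02, 2.26], [0.13, 2.54], [-0.95, 4.09], [0.21, 2.88], [-2.74, 2.74]. Speed limits (rad/s): [2.57, 2.57, 3.14, 3.14, 3.14, 3.14].

INTERFACE

Orientations are given as a unit quaternion [x, y, z, w].
In Python, from rig import * gives the robot as it stands.
- The arm moves only by the shell command python3 -m handwheel 'ROWS' [FORCE]. ROWS is JSON, a list of rows, each an object with "linear": the shift along the tool's x, y, z in mm, a list of three; "spin": the turn about the tool's z in degrees; "hand": the closure in counts, from 0 (fully open) to 255 (shut). A call has 1 to 5 rows; each row is the pose to reach, as a shift and turn from the pose commanded when the call began, along the tool's axes at that moment; what a row does not reach only later rows make up. A row lasts 1/10 s, in which the tool goes at most 50 mm and 8.59 degrees, less where a joint would pass 70% of its speed; a pose out of reach is approached as far as the arm can. A call with a gripper value outside its range is refused whole. The fingers move at their own pace and stop on an object; FORCE is the grip in N (left out, the last holds). Time passes only in rows, so rows that repeat a pose let the fingers close. It gives the time, the measured TCP pose, the force and the opening at its end, in the units of the state.
- read_state(): the state, without advancing time (a new reading comes with each control period).
- camera(name): name is "side" or "top"; returns the picture (400x640x3 uint8, red, green, blue); there is no depth.
- camera_params(name): a dict with "fx", "fy", "cx", "cy" (pixels), "k1" (the pictures are not rectified: a ray, as slopes to the right and down, at radius r is drawn at 1 + k1 r^2 times it, then the intrinsics apply), "origin" and "orientation" of the camera in the world. Camera axes: x right, y down, z forward; pixel columns grow to the right and rows downward; lengths in m; the calibration is good to about 2 mm. A picture is of the moment at which its call begins. camera_params takes no time and is no camera call.
- sign_off(): hands the job in, once; it reports no verdict.
The state is a dict: "t": time; "qpos": joint angles; "qd": joint speeds; "joint_torque": joint torques, N m; "eef_pos": TCP position; "ee_rot": TCP orientation; "ft_force": force on the tool from outside, world axes, zero at the start; "ft_torque": the same for the moment, N m; "grip_width": finger opening in m.
Only numpy, scipy, OpenCV 4.12 (cv2) and the standard library are available. Lean on these libraries where they do the work, as an engineer would, in place of code of your own. Each camera call takes 0.05 s, during which the arm holds its last target. There are 200 camera calls.

## Working session

There is one attempt and no reset: what is moved stays moved. The work goes in short steps, Python scripts to look and compute and a shell command to move; the robot and the scene stay as the last step left them, time stands still between calls to the robot, and variables do not carry over. Pictures are saved under pics/ and viewed, on a budget of 10 in all, crops included, one or two more only if the job needs it, and the job is handed in when it is done.

```bash
ls; mkdir -p pics; cat > h.py <<'E'
from rig import *
import numpy as np, cv2
from scipy.spatial.transform import Rotation as R
def ray(cam,u,v):
    p=camera_params(cam); K=np.array([[p['fx'],0,p['cx']],[0,p['fy'],p['cy']],[0,0,1.]])
    s=cv2.undistortPoints(np.array([[[u,v]]],float),K,np.array([p['k1'],0,0,0.]))[0,0] if False else None
    a=np.array([(u-p['cx'])/p['fx'],(v-p['cy'])/p['fy']]); s=a.copy()
    for _ in range(30): s=a/(1+p['k1']*(s@s))
    return np.array(p['origin']),R.from_quat(p['orientation']).apply([s[0],s[1],1])
def onz(cam,u,v,z):
    o,d=ray(cam,u,v); return o+d*(z-o[2])/d[2]
def proj(cam,P):
    p=camera_params(cam); c=R.from_quat(p['orientation']).inv().apply(np.array(P)-p['origin'])
    s=c[:2]/c[2]; s=s*(1+p['k1']*(s@s)); return s*[p['fx'],p['fy']]+[p['cx'],p['cy']]
def tri(u1,v1,u2,v2):
    o1,d1=ray('top',u1,v1);o2,d2=ray('side',u2,v2)
    t=np.linalg.lstsq(np.c_[d1,-d2],o2-o1,rcond=None)[0]
    a,b=o1+d1*t[0],o2+d2*t[1]; return (a+b)/2,np.linalg.norm(a-b)
def save(cam,name):
    im=camera(cam); cv2.imwrite('pics/'+name,im[...,::-1]); return im
E
python3 - <<'E'
from h import *
save('top','t0.png');save('side','s0.png')
print(read_state())
for c in('top','side'):print(camera_params(c))
import rig;print([x for x in dir(rig) if x[0]!='_'])
E
```

```text
pics
{'t': 0.1, 'qpos': array([ 1.02891762e+00,  2.45745373e-01,  1.55886942e+00,  3.16284814e-06,
        1.33871305e+00, -1.74084047e-01]), 'qd': array([ 9.96479149e-04, -5.59349213e-04, -2.36445972e-03,  4.55406515e-05,
        6.04243074e-04,  1.49039043e-04]), 'joint_torque': array([ 2.01559901e-04, -4.16920352e+01, -3.15521657e+01,  6.86592702e-02,
        3.10599839e-02, -5.33810999e-05]), 'eef_pos': array([0.23341551, 0.60606825, 0.20446703]), 'ee_rot': array([ 1.82862857e-01,  9.83138049e-01, -8.12056580e-04, -3.05433205e-04]), 'ft_force': array([-0.15312782,  0.2852563 , -0.21262473]), 'ft_torque': array([ 0.00957512, -0.01191532,  0.01198517]), 'grip_width': 0.09378689081665542}
{'fx': 388.6516317549177, 'fy': 388.6516317549177, 'cx': 317.3798362363658, 'cy': 199.9824078516688, 'k1': -0.07142692880119599, 'origin': array([0.39452723, 0.0261521 , 1.28603393]), 'orientation': array([ 0.71277087, -0.69982721,  0.03281541, -0.03350689])}
{'fx': 494.3504869007328, 'fy': 494.3504869007328, 'cx': 326.54375997008054, 'cy': 197.78171362048903, 'k1': 0.051579951665332, 'origin': array([0.03166249, 1.08949669, 1.28584044]), 'orientation': array([-0.19637385,  0.9027383 , -0.37422066,  0.08037264])}
['IKError', 'camera', 'camera_params', 'hold_point_z', 'read_state', 'sign_off']
```

View pics/t0.png

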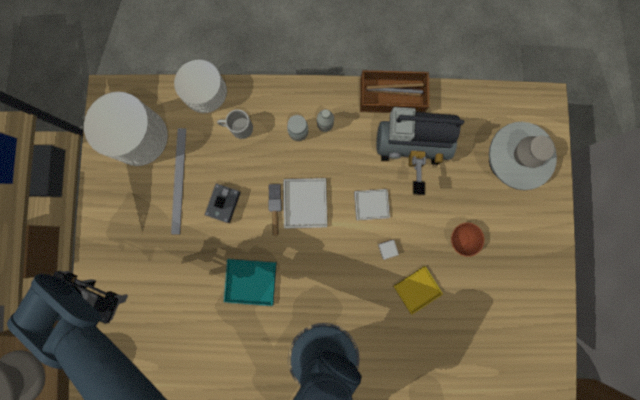

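View pics/s0.png

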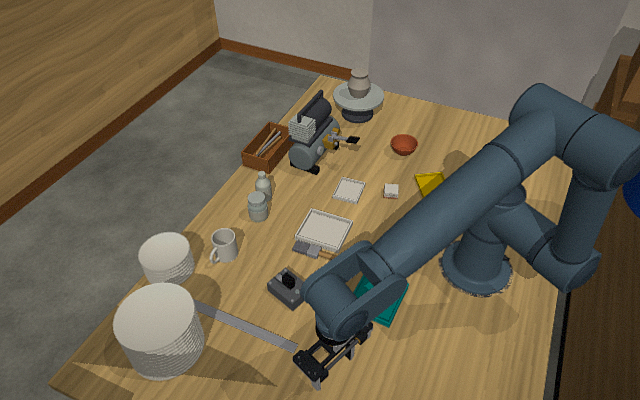

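The top view shows the socket box at (222,202), with the black plug in it. The dish candidates are large white (305,203), small white (372,204), turquoise (251,282) and yellow (417,289). The larger white one at (305,203) fits. The lever pad is black, at (419,187). I'll confirm in one enlarged composite.

```bash
python3 - <<'E'
import cv2,numpy as np
t=cv2.imread('pics/t0.png');s=cv2.imread('pics/s0.png')
def c(im,x,y,w,h,k):return cv2.resize(im[y:y+h,x:x+w],None,fx=k,fy=k,interpolation=cv2.INTER_CUBIC)
a=np.hstack([c(t,200,178,50,50,6),c(t,395,140,50,60,5)[:300],c(s,262,265,50,60,5)[:300] if 0 else c(s,260,262,50,60,5)])
b=np.hstack([c(t,265,170,135,70,3.0),c(s,320,125,50,42,5)])
W=max(a.shape[1],b.shape[1])
o=np.vstack([cv2.copyMakeBorder(i,0,0,0,W-i.shape[1],0) for i in(a,b)])
o=cv2.convertScaleAbs(o,alpha=1.5)
print(o.shape);cv2.imwrite('pics/c1.png',o)
E
```

```text
(510, 800, 3)
```

View pics/c1.png

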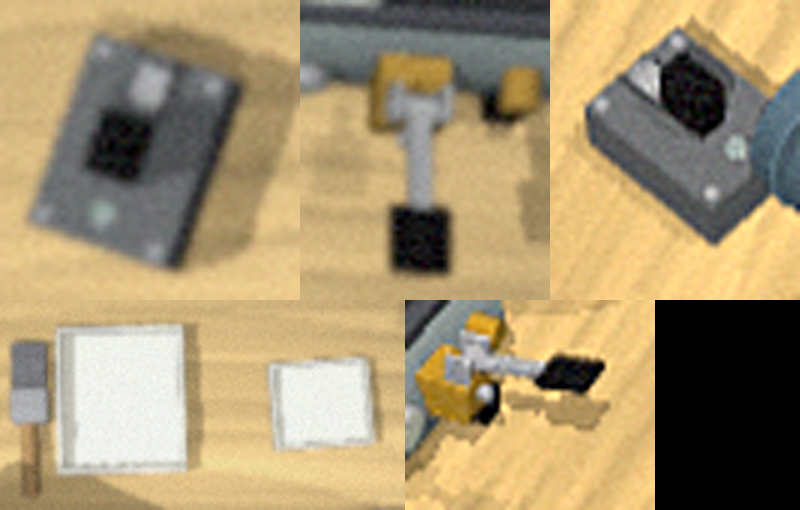

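Confirmed: the large white dish is at (305,203). The small white one at (372,204) is only about 3/4 its size. The latch is on the up-right side of the plug, so the box's +x points up-right.

```bash
cat > m.py <<'E'
from h import *
t=cv2.imread('pics/t0.png');s=cv2.imread('pics/s0.png')
def blob(im,box,fn):
    x,y,w,h=box; m=fn(im[y:y+h,x:x+w].astype(int)).astype(np.uint8)
    n,l,st,c=cv2.connectedComponentsWithStats(m,connectivity=4); i=1+np.argmax(st[1:,4])
    cn=cv2.findContours((l==i).astype(np.uint8),0,1)[0][0]+[x,y]
    return c[i]+[x,y],st[i,4],cn
dark=lambda a:a.max(2)<28
white=lambda a:a.min(2)>95
scr=[(103,48),(213,87),(155,250),(42,213)]
P=[onz('top',200+(u-2.5)/6,178+(v-2.5)/6,.04)[:2] for u,v in scr]
c=np.mean(P,0);d=P[0]+P[1]-P[2]-P[3];print('box',c,np.degrees(np.arctan2(d[1],d[0])))
e=P[0]+P[3]-P[1]-P[2];print('y ang',np.degrees(np.arctan2(e[1],e[0]))-90)
g,a,cn=blob(t,(208,185,25,30),dark);print('plug top',g,a,onz('top',*g,.078))
gs,a2,_=blob(s,(270,265,35,35),dark);print('plug side',gs,a2)
r=cv2.minAreaRect(np.array([onz('top',*q[0],.08)[:2]*1000 for q in cn],np.float32));print(r)
print('tri',tri(*g,*gs))
p,a,cn=blob(t,(405,175,30,25),dark);ps,a2,_=blob(s,(343,130,22,20),dark)
print('pad',p,a,onz('top',*p,.145),ps,a2,tri(*p,*ps))
r=cv2.minAreaRect(np.array([onz('top',*q[0],.147)[:2]*1000 for q in cn],np.float32));print(r)
# hinge at crop 5x (420,105) offset (395,140)
h=onz('top',395+(420-300)/5,140+105/5,.126);q=onz('top',*p,.145);v=q-h;print('hinge',h,'lever dir',np.degrees(np.arctan2(-v[1],-v[0])))
w,a,cn=blob(t,(275,170,58,65),white)
r=cv2.minAreaRect(np.array([onz('top',*q[0],.02)[:2]*1000 for q in cn],np.float32));print('dish',w,a,r,onz('top',*w,.015))
E
python3 m.py; python3 -c "from rig import *;print(hold_point_z)"
```

```text
box [0.49802536 0.34000362] -17.80728615127627
y ang -17.53444617966217
plug top [219.80769231 201.83333333] 78 [0.49676258 0.33410351 0.078     ]
plug side [288.05755396 280.64028777] 139
((496.74737548828125, 333.3988342285156), (25.215778350830078, 30.6096134185791), 72.89058685302734)
tri (array([0.49832596, 0.33922289, 0.05768595]), np.float64(0.0003287385326040478))
pad [418.53153153 187.54954955] 111 [ 0.54451013 -0.27168229  0.145     ] [352.19672131 139.63934426] 61 (array([ 0.54544834, -0.27323967,  0.1388672 ]), np.float64(0.0002778303622111565))
((544.5372314453125, -271.0932312011719), (26.99458885192871, 33.21595764160156), 89.63814544677734)
hinge [ 0.62850348 -0.27878825  0.126     ] lever dir -4.835786105804145
dish [304.60699494 203.00874367] 2173 ((503.2811279296875, 69.23446655273438), (164.8744659423828, 143.12940979003906), 1.5227229595184326) [0.50337615 0.07023444 0.015     ]
0.0188
```

```bash
cat > go.py <<'E'
from h import *
import sys
def go(x,y,z,yaw=None):
    s=read_state(); r=R.from_quat(s['ee_rot']); M=r.as_matrix()
    d=M.T@(np.array([x,y,z])-s['eef_pos'])*1000
    ya=np.degrees(np.arctan2(M[1,1],M[0,1]))
    print('t',round(s['t'],2),'pos',s['eef_pos'].round(4),'shift',d.round(1),'len',np.linalg.norm(d).round(),'tool y yaw',ya.round(1),'tilt',M[:,2].round(3),'F',s['ft_force'].round(1),'w',round(s['grip_width'],4),'q',s['qpos'].round(2))
    if yaw is not None: print('spin', round(ya-yaw,1))
a=[float(v) for v in sys.argv[1:]]; go(*a)
E
python3 go.py 0.498 0.340 0.16 72.4
```

```text
t 0.1 pos [0.2334 0.6061 0.2045] shift [-342.6 -153.1   44.6] len 378.0 tool y yaw 68.9 tilt [-0.001 -0.001 -1.   ] F [-0.2  0.3 -0.2] w 0.0938 q [ 1.03  0.25  1.56  0.    1.34 -0.17]
spin -3.5
```

```bash
python3 -m handwheel '[{"linear":[-40,-18,5],"spin":0,"hand":0},{"linear":[-82,-37,10],"spin":-1,"hand":0},{"linear":[-124,-56,15],"spin":-2,"hand":0},{"linear":[-166,-75,20],"spin":-3,"hand":0},{"linear":[-208,-94,25],"spin":-3.5,"hand":0}]'; python3 go.py 0.498 0.340 0.16 72.4
```

```text
t: 0.6
eef_pos: [0.3947, 0.4425, 0.1799]
ee_rot: [0.152, 0.988, -0.0, -0.0]
ft_force: [0.4, 1.1, 0.6]
grip_width: 0.0942
t 0.6 pos [0.3947 0.4425 0.1799] shift [-129.3  -66.6   19.8] len 147.0 tool y yaw 72.5 tilt [-0.001 -0.    -1.   ] F [0.4 1.1 0.6] w 0.0942 q [ 0.65  0.14  1.73  0.    1.28 -0.61]
spin 0.1
```

```bash
python3 -m handwheel '[{"linear":[-40,-21,6],"spin":0,"hand":0},{"linear":[-80,-42,12],"spin":0,"hand":0},{"linear":[-115,-60,17],"spin":0,"hand":0},{"linear":[-129,-66.5,20],"spin":0,"hand":0},{"linear":[-129,-66.5,20],"spin":0,"hand":0}]'; python3 - <<'E'
from h import *
t=save('top','t1.png');s=save('side','s1.png')
a=cv2.resize(t[160:240,180:270,::-1],None,fx=4.4,fy=4.4,interpolation=2)
b=cv2.resize(s[210:310,240:340,::-1],None,fx=3.52,fy=3.52,interpolation=2)
cv2.imwrite('pics/c2.png',cv2.convertScaleAbs(np.hstack([a,b]),alpha=1.5))
E
python3 go.py 0.498 0.340 0.047 72.4
```

```text
t: 1.1
eef_pos: [0.4975, 0.3404, 0.1596]
ee_rot: [0.154, 0.988, -0.0, -0.001]
ft_force: [-1.0, 0.4, 0.0]
grip_width: 0.0943
t 1.2 pos [0.4961 0.3424 0.1603] shift [ -2.6  -1.7 113.3] len 113.0 tool y yaw 72.4 tilt [-0.001  0.    -1.   ] F [-0.2  0.   0.4] w 0.0938 q [ 0.42  0.18  1.72  0.    1.24 -0.85]
spin 0.0
```

View pics/c2.png

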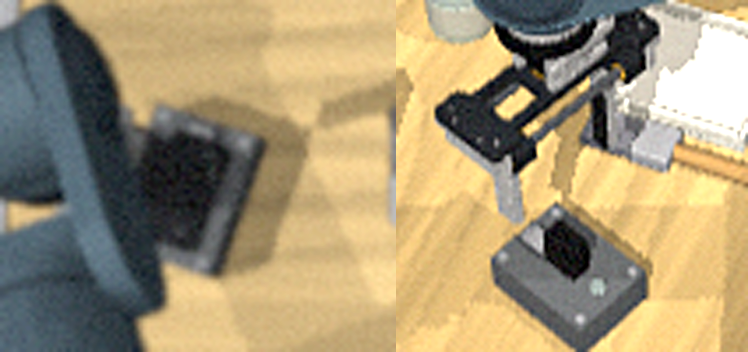

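The side view shows the fingers straddling the plug axis, with the plug at about (281,281). I'll descend and close on it.

```bash
python3 -m handwheel '[{"linear":[-1,-1,45],"spin":0,"hand":60},{"linear":[-1.5,-1,85],"spin":0,"hand":60},{"linear":[-1.5,-1,105],"spin":0,"hand":60},{"linear":[-1.5,-1,112],"spin":0,"hand":60},{"linear":[-1.5,-1,112],"spin":0,"hand":60}]';python3 go.py 0.498 0.340 0.047 72.4
python3 - <<'E'
from h import *
t=save('top','t2.png');s=save('side','s2.png')
a=cv2.resize(t[160:240,180:270,::-1],None,fx=4.4,fy=4.4,interpolation=2)
b=cv2.resize(s[235:315,250:340,::-1],None,fx=4.4,fy=4.4,interpolation=2)
cv2.imwrite('pics/c3.png',cv2.convertScaleAbs(np.hstack([a,b]),alpha=1.5))
E
python3 go.py 0.498 0.340 0.047 72.4
```

```text
t: 1.7
eef_pos: [0.4968, 0.3413, 0.048]
ee_rot: [0.152, 0.988, -0.0, -0.001]
ft_force: [0.3, 0.3, 0.4]
grip_width: 0.072
t 1.7 pos [0.4968 0.3413 0.048 ] shift [-1.6 -0.9  1. ] len 2.0 tool y yaw 72.5 tilt [-0.001 -0.    -1.   ] F [0.3 0.3 0.4] w 0.072 q [ 0.41  0.33  1.77  0.    1.05 -0.85]
spin 0.1
t 1.8 pos [0.4987 0.3416 0.0502] shift [ 0.2 -1.7  3.2] len 4.0 tool y yaw 72.5 tilt [ 0.003  0.001 -1.   ] F [0.  0.7 0.6] w 0.072 q [ 0.41  0.32  1.77  0.    1.05 -0.85]
spin 0.1
```

View pics/c3.png

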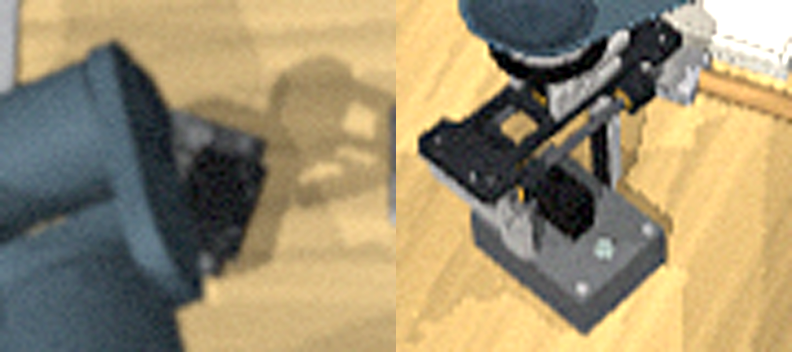

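The plug, at about (288,282) in the side view, is between the fingers. Closing.

```bash
python3 -m handwheel '[{"linear":[0,-0.7,1],"spin":0,"hand":180},{"linear":[0,-0.7,1],"spin":0,"hand":180},{"linear":[0,-0.7,1],"spin":0,"hand":255},{"linear":[0,-0.7,1],"spin":0,"hand":255},{"linear":[0,-0.7,1],"spin":0,"hand":255}]' 55;python3 go.py 0.498 0.340 0.047 72.4
```

```text
t: 2.3
eef_pos: [0.4979, 0.3396, 0.0476]
ee_rot: [0.153, 0.988, 0.0, 0.0]
ft_force: [0.3, 1.1, -0.9]
grip_width: 0.0351
t 2.3 pos [0.4979 0.3396 0.0476] shift [0.1 0.4 0.6] len 1.0 tool y yaw 72.4 tilt [ 0.  0. -1.] F [ 0.3  1.1 -0.9] w 0.0351 q [ 0.41  0.32  1.77  0.    1.04 -0.85]
spin 0.0
```

```bash
python3 -m handwheel '[{"linear":[0,0,0],"spin":0,"hand":255},{"linear":[0,0,0],"spin":0,"hand":255},{"linear":[0,0,0],"spin":0,"hand":255},{"linear":[0,0,0],"spin":0,"hand":255},{"linear":[0,0,0],"spin":0,"hand":255}]';python3 go.py 0.498 0.340 0.047 72.4
```

```text
t: 2.8
eef_pos: [0.4978, 0.3396, 0.0474]
ee_rot: [0.153, 0.988, -0.0, 0.0]
ft_force: [-0.4, 0.3, -0.3]
grip_width: 0.0217
t 2.8 pos [0.4978 0.3396 0.0474] shift [-0.   0.5  0.4] len 1.0 tool y yaw 72.4 tilt [-0. -0. -1.] F [-0.4  0.3 -0.3] w 0.0217 q [ 0.41  0.33  1.77 -0.    1.04 -0.85]
spin 0.0
```

Gripped at 22 mm with almost no side load. Pulling straight up, slowly.

```bash
python3 -m handwheel '[{"linear":[0,0,-3],"spin":0,"hand":255},{"linear":[0,0,-6],"spin":0,"hand":255},{"linear":[0,0,-9],"spin":0,"hand":255},{"linear":[0,0,-12],"spin":0,"hand":255},{"linear":[0,0,-15],"spin":0,"hand":255}]';python3 -m handwheel '[{"linear":[0,0,-8],"spin":0,"hand":255},{"linear":[0,0,-18],"spin":0,"hand":255},{"linear":[0,0,-35],"spin":0,"hand":255},{"linear":[0,0,-65],"spin":0,"hand":255},{"linear":[0,0,-85],"spin":0,"hand":255}]'
python3 - <<'E'
from h import *
s=save('side','s3.png')
b=cv2.resize(s[200:310,240:350,::-1],None,fx=4.4,fy=4.4,interpolation=2)
cv2.imwrite('pics/c4.png',cv2.convertScaleAbs(b,alpha=1.5))
E
python3 go.py 0.503 0.07 0.14 90
```

```text
t: 3.3
eef_pos: [0.4986, 0.34, 0.064]
ee_rot: [0.153, 0.988, 0.0, 0.001]
ft_force: [0.1, -1.2, -0.8]
grip_width: 0.0216
t: 3.8
eef_pos: [0.4989, 0.3402, 0.1511]
ee_rot: [0.153, 0.988, 0.001, 0.002]
ft_force: [0.5, -0.4, -0.9]
grip_width: 0.022
t 3.85 pos [0.5008 0.3411 0.1547] shift [ -83.8 -257.9   13.6] len 272.0 tool y yaw 72.4 tilt [ 0.009  0.004 -1.   ] F [2.3 1.9 1. ] w 0.022 q [ 0.41  0.19  1.72  0.    1.22 -0.85]
spin -17.6
```

View pics/c4.png

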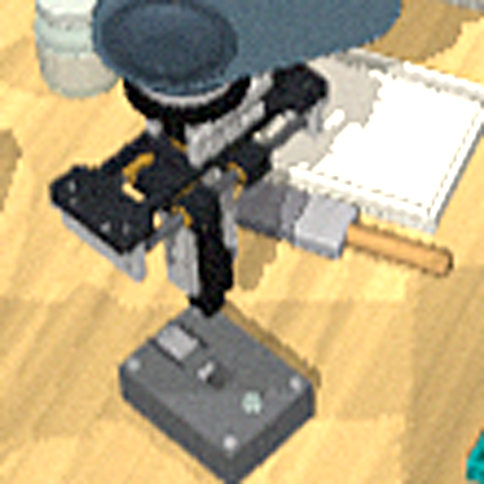

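The plug is out: the socket at about (287,285) is empty and the plug hangs upright in the fingers. Moving it to the dish.

```bash
python3 -m handwheel '[{"linear":[-10,-30,0],"spin":-3,"hand":255},{"linear":[-23,-72,0],"spin":-7,"hand":255},{"linear":[-37,-114,0],"spin":-11,"hand":255},{"linear":[-50,-154,0],"spin":-15,"hand":255},{"linear":[-62,-190,0],"spin":-17.6,"hand":255}]';python3 go.py 0.503 0.07 0.1 90
```

```text
t: 4.35
eef_pos: [0.4996, 0.1381, 0.1481]
ee_rot: [-0.001, 1.0, 0.0, 0.001]
ft_force: [0.2, -0.4, -1.1]
grip_width: 0.0214
t 4.35 pos [0.4996 0.1381 0.1481] shift [ -3.2 -68.1  48.1] len 83.0 tool y yaw 90.1 tilt [ 0.001  0.    -1.   ] F [ 0.2 -0.4 -1.1] w 0.0214 q [ 0.05 -0.    1.94 -0.    1.2  -1.52]
spin 0.1
```

```bash
python3 -m handwheel '[{"linear":[-2,-35,0],"spin":0,"hand":255},{"linear":[-3,-60,15],"spin":0,"hand":255},{"linear":[-3,-68,45],"spin":0,"hand":255},{"linear":[-3,-68,80],"spin":0,"hand":255},{"linear":[-3,-68,96],"spin":0,"hand":255}]';python3 -m handwheel '[{"linear":[0,0,5],"spin":0,"hand":255},{"linear":[0,0,9],"spin":0,"hand":255},{"linear":[0,0,12],"spin":0,"hand":255},{"linear":[0,0,14],"spin":0,"hand":255},{"linear":[0,0,14],"spin":0,"hand":255}]'; python3 go.py 0.503 0.07 0.035 90
```

```text
t: 4.85
eef_pos: [0.5009, 0.0714, 0.0491]
ee_rot: [0.0, 1.0, 0.0, -0.002]
ft_force: [-0.4, 0.1, -1.2]
grip_width: 0.0219
t: 5.35
eef_pos: [0.5031, 0.0718, 0.038]
ee_rot: [-0.0, 1.0, -0.0, 0.001]
ft_force: [-0.9, 0.1, -1.0]
grip_width: 0.0217
t 5.35 pos [0.5031 0.0718 0.038 ] shift [ 0.1 -1.8  3. ] len 4.0 tool y yaw 90.0 tilt [ 0.001 -0.    -1.   ] F [-0.9  0.1 -1. ] w 0.0217 q [-0.08  0.14  2.02 -0.    0.98 -1.65]
spin 0.0
```

```bash
python3 -m handwheel '[{"linear":[0,0,1],"spin":0,"hand":255},{"linear":[0,0,2],"spin":0,"hand":255},{"linear":[0,0,2],"spin":0,"hand":255}]'; python3 go.py 0.503 0.07 0.035 90
```

```text
t: 5.65
eef_pos: [0.5026, 0.0718, 0.0355]
ee_rot: [-0.0, 1.0, -0.0, 0.0]
ft_force: [-0.2, 0.8, -1.8]
grip_width: 0.0216
t 5.65 pos [0.5026 0.0718 0.0355] shift [-0.4 -1.8  0.5] len 2.0 tool y yaw 90.0 tilt [ 0. -0. -1.] F [-0.2  0.8 -1.8] w 0.0216 q [-0.08  0.15  2.02 -0.    0.98 -1.65]
spin 0.0
```

```bash
python3 -m handwheel '[{"linear":[0,0,1],"spin":0,"hand":255},{"linear":[0,0,2],"spin":0,"hand":255},{"linear":[0,0,2],"spin":0,"hand":255}]'; python3 go.py 0.503 0.07 0.035 90
```

```text
t: 5.95
eef_pos: [0.5029, 0.0718, 0.0353]
ee_rot: [-0.0, 1.0, -0.0, -0.001]
ft_force: [-6.4, -0.2, 13.5]
grip_width: 0.0219
t 5.95 pos [0.5029 0.0718 0.0353] shift [-0.1 -1.8  0.3] len 2.0 tool y yaw 90.0 tilt [-0.001 -0.    -1.   ] F [-6.4 -0.2 13.5] w 0.0219 q [-0.08  0.15  2.02 -0.    0.98 -1.65]
spin 0.0
```

Contact at 13.5 N. I'll back off 1.5 mm, open partway, then rise.

```bash
python3 -m handwheel '[{"linear":[0,0,-1.5],"spin":0,"hand":255},{"linear":[0,0,-1.5],"spin":0,"hand":200},{"linear":[0,0,-1.5],"spin":0,"hand":180},{"linear":[0,0,-1.5],"spin":0,"hand":130},{"linear":[0,0,-1.5],"spin":0,"hand":130}]' 20;python3 -m handwheel '[{"linear":[0,0,-1.5],"spin":0,"hand":130},{"linear":[0,0,-1.5],"spin":0,"hand":130},{"linear":[0,0,-20],"spin":0,"hand":130},{"linear":[0,0,-60],"spin":0,"hand":130},{"linear":[0,0,-110],"spin":0,"hand":130}]'; python3 -m handwheel '[{"linear":[0,-40,-30],"spin":0,"hand":130},{"linear":[0,-85,-40],"spin":0,"hand":130},{"linear":[0,-130,-50],"spin":0,"hand":255},{"linear":[0,-175,-60],"spin":0,"hand":255},{"linear":[0,-220,-60],"spin":0,"hand":255}]'
python3 - <<'E'
from h import *
s=save('side','s4.png');t=save('top','t4.png')
a=cv2.resize(t[140:250,200:345,::-1],None,fx=3,fy=3,interpolation=2)
b=cv2.resize(s[195:305,265:375,::-1],None,fx=3,fy=3,interpolation=2)
cv2.imwrite('pics/c5.png',cv2.convertScaleAbs(np.hstack([a,b]),alpha=1.5))
E
python3 go.py 0.545 -0.272 0.2 90
```

```text
t: 6.45
eef_pos: [0.5024, 0.0718, 0.0347]
ee_rot: [-0.0, 1.0, 0.0, -0.0]
ft_force: [-0.4, -0.1, -1.1]
grip_width: 0.0402
t: 6.95
eef_pos: [0.5007, 0.0719, 0.1442]
ee_rot: [-0.0, 1.0, 0.0, -0.003]
ft_force: [0.9, -0.1, 0.2]
grip_width: 0.0458
t: 7.45
eef_pos: [0.5033, -0.1504, 0.207]
ee_rot: [-0.0, 1.0, -0.001, 0.002]
ft_force: [0.7, -0.4, -0.3]
grip_width: 0.0254
t 7.55 pos [ 0.5027 -0.1526  0.2056] shift [ -43.  -119.1    5.8] len 127.0 tool y yaw 89.7 tilt [ 0.001 -0.002 -1.   ] F [ 1.2  0.2 -1.6] w 0.0175 q [-0.51 -0.05  1.88 -0.    1.31 -2.08]
spin -0.3
```

View pics/c5.png

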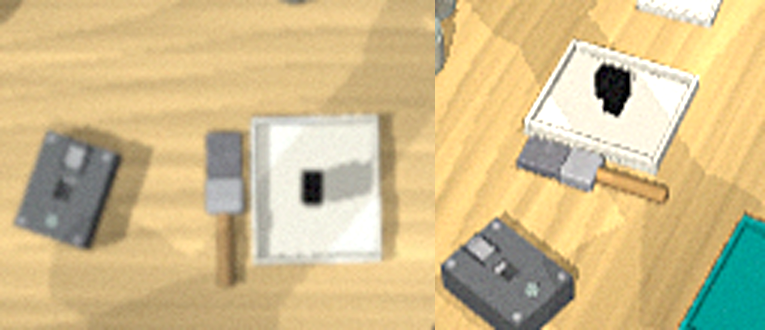

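The plug stands upright and free in the dish, at top (304,202). The box and brush haven't moved. Going above the pad with the fingers shut.

```bash
python3 -m handwheel '[{"linear":[-14,-40,0],"spin":0,"hand":255},{"linear":[-28,-80,0],"spin":0,"hand":255},{"linear":[-38,-108,10],"spin":0,"hand":255},{"linear":[-41,-119,25],"spin":0,"hand":255},{"linear":[-41,-119,38],"spin":0,"hand":255}]';python3 -m handwheel '[{"linear":[0,0,0],"spin":0,"hand":255},{"linear":[0,0,0],"spin":0,"hand":255},{"linear":[0,0,0],"spin":0,"hand":255}]'
cat > z.py <<'E'
from h import *
Z=[];F=[]
for i in range(8):
    s=read_state();Z.append(s['eef_pos']);F.append(s['ft_force']);camera('top')
print(s['t'],np.mean(Z,0).round(4),np.std(Z,0).round(4),np.mean(F,0).round(2),np.std(F,0).round(2))
E
python3 z.py
python3 - <<'E'
from h import *
s=save('side','s5.png');t=save('top','t5.png')
a=cv2.resize(t[130:220,360:460,::-1],None,fx=4,fy=4,interpolation=2)
b=cv2.resize(s[80:170,290:390,::-1],None,fx=4,fy=4,interpolation=2)
cv2.imwrite('pics/c6.png',cv2.convertScaleAbs(np.hstack([a,b]),alpha=1.5))
E
python3 go.py 0.543 -0.272 0.15 90
```

```text
t: 8.05
eef_pos: [0.5439, -0.2676, 0.1658]
ee_rot: [0.0, 1.0, 0.0, -0.0]
ft_force: [-0.1, 0.4, -1.0]
grip_width: 0.0003
t: 8.35
eef_pos: [0.5441, -0.2664, 0.1679]
ee_rot: [-0.001, 1.0, -0.0, 0.001]
ft_force: [1.1, 0.1, 0.3]
grip_width: 0.0006
8.7 [ 0.5441 -0.2669  0.1678] [0.0001 0.0002 0.0003] [ 0.16  0.13 -0.  ] [0.51 0.33 0.66]
t 8.85 pos [ 0.5437 -0.2672  0.167 ] shift [ 0.7 -4.8 17. ] len 18.0 tool y yaw 90.0 tilt [ 0. -0. -1.] F [ 0.2 -0.6  0.3] w 0.0006 q [-0.64  0.18  1.71  0.    1.26 -2.21]
spin 0.0
```

View pics/c6.png

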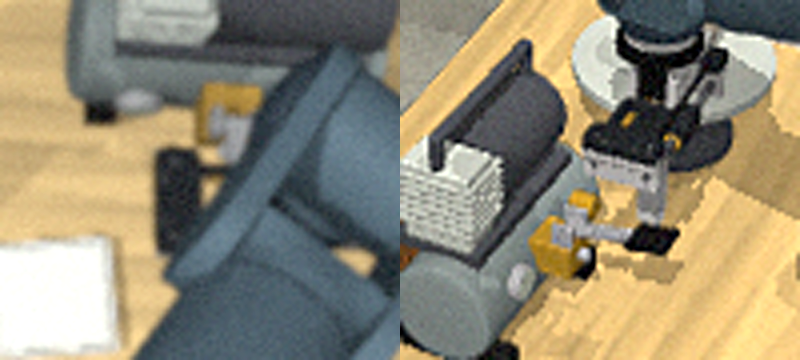

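The closed fingertips at side (451,132 px) are right over the pad at (452,139). Pressing gently.

```bash
python3 -m handwheel '[{"linear":[0.5,-5,8],"spin":0,"hand":255},{"linear":[0.5,-5,16],"spin":0,"hand":255},{"linear":[0.5,-5,22],"spin":0,"hand":255},{"linear":[0.5,-5,27],"spin":0,"hand":255},{"linear":[0.5,-5,27],"spin":0,"hand":255}]'; python3 z.py; python3 -m handwheel '[{"linear":[0,0,3],"spin":0,"hand":255},{"linear":[0,0,6],"spin":0,"hand":255},{"linear":[0,0,8],"spin":0,"hand":255},{"linear":[0,0,10],"spin":0,"hand":255},{"linear":[0,0,10],"spin":0,"hand":255}]'; python3 z.py
```

```text
t: 9.35
eef_pos: [0.5428, -0.2723, 0.1393]
ee_rot: [-0.0, 1.0, 0.0, -0.001]
ft_force: [-2.0, -0.1, 4.3]
grip_width: 0.0006
9.7 [ 0.5432 -0.2723  0.1402] [0.0002 0.     0.0004] [-2.08  0.28  3.62] [0.86 0.42 0.68]
t: 10.25
eef_pos: [0.5428, -0.2723, 0.1297]
ee_rot: [-0.0, 1.0, 0.0, -0.001]
ft_force: [-5.1, -0.8, 5.7]
grip_width: 0.0006
10.6 [ 0.5428 -0.2723  0.1299] [0.     0.     0.0001] [-5.06 -0.28  6.  ] [0.34 0.73 0.52]
```

Steady force is 6.0 N at z = 0.130, as expected for a level lever. One visual check.

```bash
python3 - <<'E'
from h import *
s=save('side','s6.png');t=save('top','t6.png')
a=cv2.resize(t[130:320,190:460,::-1],None,fx=1.48,fy=1.48,interpolation=2)
b=cv2.resize(s[100:160,310:390,::-1],None,fx=5,fy=281/60,interpolation=2)
cv2.imwrite('pics/c7.png',cv2.convertScaleAbs(np.hstack([a,b[:a.shape[0]]]),alpha=1.5))
s0=cv2.imread('pics/s0.png')[...,::-1]
for im in (s0,s):
    m=(im[130:150,343:365].max(2)<28); y,x=np.nonzero(m); print(x.mean()+343,y.mean()+130,m.sum(),x.max()+343,y.max()+130)
print(proj('side',[.545,-.272,.147]),proj('side',[.543,-.272,.130]))
E
```

```text
352.1967213114754 139.63934426229508 61 359 142
352.6304347826087 144.3695652173913 46 359 147
[352.3040541  138.12611376] [352.62194424 141.88603292]
```

View pics/c7.png

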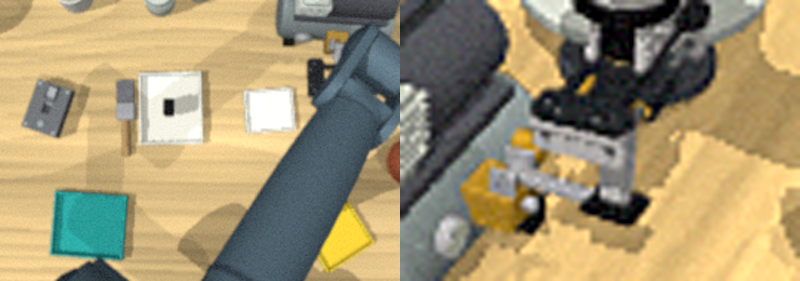

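The fingertip rests on the pad, which has dropped about 4–5 px against about 4 predicted for level; the fingertip hides part of it. The plug is still upright in the dish and nothing else has moved. Handing in.

```bash
python3 z.py; python3 -c "from rig import *;print(sign_off())"
```

```text
11.1 [ 0.5428 -0.2723  0.13  ] [0. 0. 0.] [-4.53 -0.22  6.11] [0.41 0.76 0.24]
the job is handed in; nothing more can be done
None
```

I handed the job in at about 11 s. The plug is out of the socket and standing upright, released, in the larger white dish, and the fingertips are still holding the lever level.

- **Plug:** I gripped it across its 22 mm side and pulled it straight up. It touched the dish floor with a brief 13.5 N before I backed off and let go.
- **Lever:** the last readings were a tip height of 0.130 m and 6.1 N up, against 130 mm and about 6 N expected when level. It never went near the bottom stop.
- **Picture check:** the pad dropped 4.7 px in the side view, against 3.8 px predicted. I put the difference down to the fingertip hiding part of the pad.
- **Side force:** about 4.5 N of sideways friction stayed on the fingertips, and the pose held steady.
- **Other things:** the box, brush, dish and other items in the final crop looked unmoved. I did not check every bystander.

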